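# Stow the pocket scale on edge and lock the holder's slide

### The arm

A 6-joint arm with a two-finger parallel gripper is mounted at the origin on a cart in front of the work surface, level with it; the furniture and walls round the work are solid. World frame = base frame: x ahead of the robot, y to its left, z up, the work surface at z = 0. Lengths are in mm, angles in rad, forces in N, time in s.
With the tool pointing down it reaches from about 300 to 775 mm from the base axis. Payload 14.6 kg.
Tool frame: the origin (TCP) lies between the finger pads; the fingertips stand 8 mm ahead of it and the grasp point (between the pads) lies 11 mm behind it; y points along the fingers, x is the direction in which the jaws open and shut, and the axes are right-handed (so a half turn about y gives the same grasp; the last joint's range is limited). The gripper opens to 94 mm and grips with 3 to 60 N. Pads are 16 mm wide; open, the fingers measure 119 mm over their backs; the gripper's body (75 mm by 177 mm) begins 78 mm behind the grasp point.
Start: joints at [-1.306, 0.3, 1.521, -0, 1.321, -0.067], TCP at [179.153, -519.994, 213.446] pointing down, gripper open.
Joint ranges: [-3.03, 3.03], [-0.79, 2.21], [0.23, 2.52], [-1.04, 4.18], [0, 3.07], [-2.55, 2.55]. Speed limits (rad/s): [2.22, 2.22, 2.57, 3.14, 3.14, 3.14].

### API

Orientations are given as [roll, pitch, yaw] about the fixed x, y, z axes, in that order (R = Rz(yaw) Ry(pitch) Rx(roll)).
In Python, from cell import read_state, imaging, order gives the robot as it stands. The module is installed in compiled form; this text tells all that it offers.
- The arm moves only by the shell command python3 -m handwheel 'ROWS' [FORCE]. ROWS is JSON, a list that holds one entry, the list of rows, each a list of 7 numbers: the shift along the tool's x, y, z in mm, then the turn, a rotation vector about the tool's x, y, z in degrees, then the opening, from -1 (shut) to 1 (fully open), so that 0 is half open. A call has 1 to 5 rows; each row is the pose to reach, as a shift and turn from the pose measured when the call began, along the tool's axes at that moment; what a row does not reach only later rows make up. A row lasts 1/12 s, in which the tool goes at most 41.7 mm and 7.16 degrees, less where a joint would pass 70% of its speed; a pose out of reach is approached as far as the arm can. A call with a gripper value outside its range is refused whole. The fingers move at their own pace and stop on an object; FORCE is the grip in N (left out, the last holds). Time passes only in rows, so rows that repeat a pose let the fingers close. It gives the time, the measured TCP pose, the force and the opening at its end, in the units of the state.
- read_state(): the state, without advancing time (a new reading comes with each control period).
- imaging.camera(name): name is "scene" or "top" or "wrist"; returns (picture, depth): 480x640x3 uint8, red, green, blue; 480x640 float32, mm along the optical axis (not along the pixel's ray), 0 where there is no reading.
- imaging.get_calibration(name): a dict with "mtx" (3x3 intrinsics, pixels), "dist" ([k1, k2, p1, p2, k3] as OpenCV has them; the pictures are not rectified), "world_from_camera" (4x4, takes a point from camera to world coordinates); the wrist camera has in their place "hand_eye" (4x4, takes a point from camera to tool coordinates, whose origin is the TCP and whose axes are the tool frame's). Camera axes: x right, y down, z forward; pixel columns grow to the right and rows downward; lengths in mm; the calibration is good to about 2 mm. A picture is of the moment at which its call begins: read the wrist's pose just before it. get_calibration takes no time and is no camera call.
- order.sign_off(): hands the job in, once; it reports no verdict.
The state is a dict: "clock": time; "joints": joint angles; "qd": joint speeds; "effort": joint torques, N m; "eef_pos": TCP position; "eef_rot": TCP orientation; "wrist_force": force on the tool from outside, world axes, zero at the start; "moment": the same for the moment, N m; "finger_gap": finger opening in mm.
Only numpy, scipy, OpenCV 4.12 (cv2) and the standard library are available. Lean on these libraries where they do the work, as an engineer would, in place of code of your own. Each camera call takes 0.05 s, during which the arm holds its last target.

### The job

Put the pocket scale away: take it off its sloped rest and stand it upright on its long thin edge in the low metal holder, between the fixed fence and the sliding jaw, centred along the fence, and let it go. Then pull the black knob up so that the lock pin comes out, slide the section toward the fence to the next hole so that the jaw closes the holder round the scale, and let the pin go fully home in that hole. Finish while still gripping the knob with the pin down; leave the spirit lamp, the tape roll and the rubber stopper where they stand.

Things in the scene. Friction and masses are not known exactly. Their poses are not given: they have to be found in the camera images.
- scale: pocket scale, a flat grey and black box, 124 (its x) x 62 (y) x 16 mm (z), 19 mm at the weighing pan on the +z face. Origin at the centre of its underside. About 0.13 kg, loose. At the start it leans on the rest, 35 degrees from upright: x level, y pointing up and to the robot's side, z up and away. Standing on its long edge, its y axis is vertical (either edge up).
- scale_edge (a point): middle of the scale's long edge that is the upper one at the start (centre of the 124 x 16 mm side). The rest backs only the scale's lowest 28 mm; the upper 34 mm below this edge overhang freely and can be pinched across the 16 mm thickness by a tool tilted about 35 degrees, in line with the scale
- scale_mid (a point): centre of the scale's 124 x 62 x 16 mm body
- rest: sloped aluminium rest on a 85 x 110 mm foot, fixed; origin at the foot's underside on the surface, x points away from the robot side at yaw 0. It carries the scale's lower edge about 45 mm above the surface on a ledge with a 3 mm high lip.
- holder: the metal holder, fixed. Origin on the surface; y runs along the ladder rail from the section toward the fence. Base plate 110 mm (x) by 276 mm (y -156 to +120), its top, on which the scale shall stand, at z = 5 mm. Gap between jaw and fence: 60 mm at the start, 20 mm with the pin in the hole nearest the fence. Rail 24 mm wide, top at z = 25 mm.
- fence_face (a point): centre of the inner face of the fixed fence, in the holder at x = 0, y = +90, z = 21 mm; the fence is a plate 90 mm wide in x, 8 mm thick, top at z = 38 mm
- next_hole (a point): mouth of the rail's hole nearest the fence, into which the pin shall go; in the holder at x = 0, y = -27.5, z = 25 mm. Two more 11 mm holes follow 40 and 80 mm behind it; the pin starts in the middle one (y = -67.5 mm)
- jaw_face (a point): centre of the sliding jaw's face (the face toward the fence), 22 mm above the surface; the jaw is 90 mm wide in the holder's x, top at z = 38 mm, 10 mm thick, 97.5 mm ahead of the pin axis. The jaw can push the scale along the base plate.
- section (a joint): slide of the tube section (collar, side bars and jaw) along the rail: 0 with the pin in the starting hole, grows toward the fence, 0.040 at the next hole toward the fence (-0.040 at the hole the other way). Stays where it is left, friction about 1.5 N; the pin has 1.5 mm play each way in a hole.
- plunger (a joint): height of the lock plunger: 0 with the pin fully down in a hole, grows as the knob is pulled up, stop at 0.016. The pin comes clear of the hole at 0.010; resting on the rail between holes it reads about 0.010. A spring pushes it down, about 4 N when down and 8 N at full lift.
- knob_grip (a point): middle of the black pull knob's height, on its axis: an upright round knob 24 mm in diameter and 26 mm high, which sits on the plunger straight above the pin and travels with the section. With the pin down this point is 63 mm above the surface, the knob's underside is at 50 mm and the collar's top under it at 36 mm.
- spirit_lamp: round glass spirit lamp, 73 mm in diameter, 72 mm high, a bystander; origin under its centre
- tape_roll: roll of brown tape lying flat, 96 mm in diameter, 48 mm high, a bystander; origin under its centre
- stopper_big: black rubber stopper, 26 mm in diameter and high, a bystander; origin under its centre

How it is judged (in metres and radians):
On the way, in this order (a step that is already met when the one before it is completed fails the run):
1. the scale stands by itself on its long edge in the holder, between fence and jaw, with the section still in its starting hole (angle between scale's own z axis and vertical between 1.32 and 1.82 rad and angle between scale's own x axis and vertical between 1.45 and 1.69 rad and y of scale_mid in the frame of holder between 0.03 and 0.09 m and x of scale_mid in the frame of holder between -0.03 and 0.03 m and height (world z) of scale_mid below 0.041 m and contact force between the fingers and scale below 0.1 N and value of joint section between -0.005 and 0.005 m), for 0.2 s.
2. the knob is pulled up until the pin is out of the starting hole (value of joint plunger above 0.007 m and value of joint section between -0.015 and 0.015 m and contact force between the fingers and plunger above 0.5 N), for 0.05 s.
At the end, for the whole second after the job is handed in: Section at the next hole toward the fence (within 3 mm), pin down (within 3 mm), fingers gripping the knob (over 1 N). Scale untouched, at rest on the base plate between jaw and fence on its long edge, within 14 degrees of upright, 7 of level, 30 mm of centred (value of joint section between 0.037 and 0.043 m and value of joint plunger below 0.003 m and contact force between the fingers and plunger above 1 N and contact force between the fingers and scale below 0.1 N and angle between scale's own z axis and vertical between 1.32 and 1.82 rad and angle between scale's own x axis and vertical between 1.45 and 1.69 rad and y of scale_mid in the frame of holder between 0.065 and 0.09 m and x of scale_mid in the frame of holder between -0.03 and 0.03 m and height (world z) of scale_mid below 0.041 m and linear speed of scale below 0.03 m/s); the arm keeps its last pose, push and grip.
It fails at once if the spirit lamp, tape roll or stopper is moved more than 30 mm (distance of any of spirit_lamp, tape_roll, stopper_big from where it was at the start of the episode above 0.03 m).
It also fails if it takes over 48 s, if anything falls off the work surface, if the arm or the gripper's body presses on something with over 40 N, if the wrist force passes 120 N, or if a joint passes its speed limit or range.

## Working session

There is one attempt and no reset: what is moved stays moved. The work goes in short steps, Python scripts to look and compute and a shell command to move; the robot and the scene stay as the last step left them, time stands still between calls to the robot, and variables do not carry over. Pictures are saved under pics/ and viewed, and the job is handed in when it is done.

```bash
ls; mkdir -p pics; python3 - <<'E'
from cell import read_state, imaging
import cv2,numpy as np
print(read_state())
for n in("scene","top"):
    p,d=imaging.camera(n); cv2.imwrite(f"pics/{n}0.png",p[:,:,::-1]); np.save(f"pics/{n}0d.npy",d)
    c=imaging.get_calibration(n); print(n,c)
print(imaging.get_calibration("wrist"))
E
```

```text
pics
{'clock': 0.0, 'joints': array([-1.30563109e+00,  3.00473084e-01,  1.52156163e+00, -1.19954710e-05,
        1.32072469e+00, -6.65909286e-02]), 'qd': array([-0.00051132, -0.0003469 ,  0.00048828, -0.00166917, -0.00027734,
        0.000985  ]), 'effort': array([-3.99601804e-04, -5.31803334e+01, -3.52735984e+01,  7.07626529e-02,
        2.43773824e-02, -9.84309509e-05]), 'eef_pos': array([ 179.06987281, -519.76553015,  212.8934736 ]), 'eef_rot': array([-1.57073028e+00,  1.16493380e-03, -1.23903715e+00]), 'wrist_force': array([-0.15055392,  0.06045305, -0.48972205]), 'moment': array([0.0056112 , 0.0585569 , 0.03206976]), 'finger_gap': 93.8872193172482}
scene {'mtx': array([[443.92975514,   0.        , 318.29648556],
       [  0.        , 443.92975514, 241.67084542],
       [  0.        ,   0.        ,   1.        ]]), 'dist': array([-0.03259681,  0.        ,  0.        ,  0.        ,  0.        ]), 'world_from_camera': array([[-5.72490788e-01, -4.23166140e-01,  7.02271112e-01,
        -3.46332014e+02],
       [-8.19795782e-01,  3.09796065e-01, -4.81623581e-01,
         5.82544294e+0
[... 681 characters left out ...]
40032337e+03],
       [ 0.00000000e+00,  0.00000000e+00,  0.00000000e+00,
         1.00000000e+00]])}
{'mtx': array([[362.35748423,   0.        , 318.38910135],
       [  0.        , 362.35748423, 239.10871568],
       [  0.        ,   0.        ,   1.        ]]), 'dist': array([-0.03989336,  0.        ,  0.        ,  0.        ,  0.        ]), 'hand_eye': array([[ 9.99999183e-01,  7.75355788e-04, -1.01591110e-03,
         7.72412915e-01],
       [ 1.17746809e-03, -2.49955588e-01,  9.68256587e-01,
        -1.71591944e+02],
       [ 4.96810693e-04, -9.68256992e-01, -2.49956297e-01,
         7.22429470e+01],
       [ 0.00000000e+00,  0.00000000e+00,  0.00000000e+00,
         1.00000000e+00]])}
```

View pics/scene0.png

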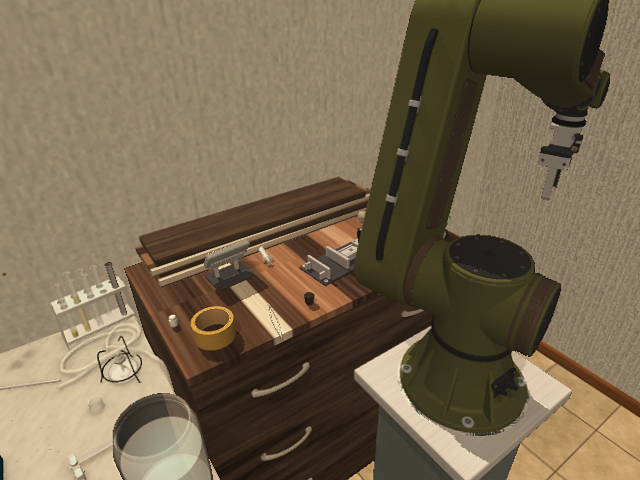

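View pics/top0.png

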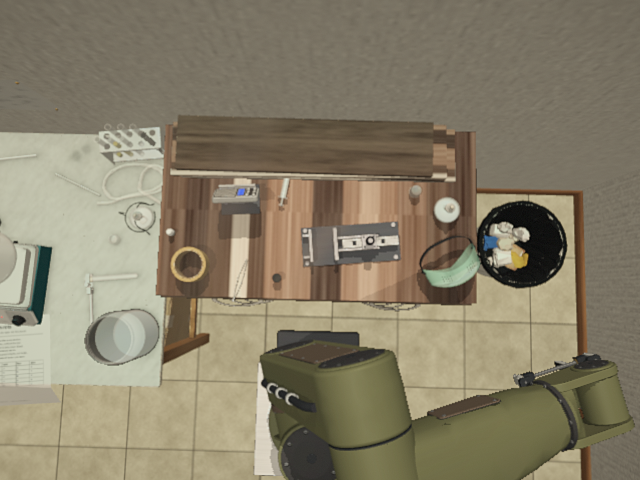

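The top view shows the scale and its rest at (237,195), the holder with its fence at the left (306,246), the knob at (371,240), the tape at (188,265), the stopper at (277,278) and the lamp at (446,210). I'll zoom in and measure.

```bash
cat > h.py <<'E'
import numpy as np,cv2
from cell import read_state, imaging
from scipy.spatial.transform import Rotation as R
def T_tool(s=None):
    s=s or read_state(); T=np.eye(4); T[:3,:3]=R.from_euler('xyz',s['eef_rot']).as_matrix(); T[:3,3]=s['eef_pos']; return T
def cloud(n,d,T=None):
    c=imaging.get_calibration(n)
    v,u=np.mgrid[0:480,0:640]
    p=cv2.undistortPoints(np.stack([u,v],-1).reshape(-1,1,2).astype(np.float64),c['mtx'],c['dist']).reshape(480,640,2)
    P=np.concatenate([p*d[...,None],d[...,None]],-1)
    W=c['world_from_camera'] if T is None else T@c['hand_eye']
    P=P@W[:3,:3].T+W[:3,3]; P[d<=0]=np.nan
    return P
def proj(n,X,T=None):
    c=imaging.get_calibration(n); W=c['world_from_camera'] if T is None else T@c['hand_eye']
    M=np.linalg.inv(W); return cv2.projectPoints(np.array(X,float).reshape(-1,1,3),cv2.Rodrigues(M[:3,:3])[0],M[:3,3],c['mtx'],c['dist'])[0].reshape(-1,2)
E
python3 - <<'E'
from h import *
p=cv2.imread('pics/top0.png'); d=np.load('pics/top0d.npy'); P=cloud('top',d); np.save('pics/topP.npy',P)
a=p[170:220,200:300]; b=p[210:280,290:410]
cv2.imwrite('pics/topz1.png',cv2.resize(a,None,fx=8,fy=8,interpolation=cv2.INTER_NEAREST))
cv2.imwrite('pics/topz2.png',cv2.resize(b,None,fx=6,fy=6,interpolation=cv2.INTER_NEAREST))
for uv in [(237,193),(245,185),(350,275),(371,240),(306,246),(330,230),(188,248),(277,278),(446,210),(285,190),(415,190),(300,150),(430,240),(300,175)]:
    print(uv,P[uv[1],uv[0]].round(0))
E
```

```text
(237, 193) [607. 222.  78.]
(245, 185) [632. 204.  66.]
(350, 275) [396. -92.  -0.]
(371, 240) [ 490. -142.   74.]
(306, 246) [475.  34.   0.]
(330, 230) [522. -33.   3.]
(188, 248) [457. 356.  45.]
(277, 278) [382. 111.  23.]
(446, 210) [ 580. -348.   52.]
(285, 190) [631.  98.  15.]
(415, 190) [ 639. -269.   22.]
(300, 150) [730.  55.  81.]
(430, 240) [ 502. -317.   -4.]
(300, 175) [666.  54.  57.]
```

```bash
python3 - <<'E'
from h import *
p=cv2.imread('pics/scene0.png')
cv2.imwrite('pics/scz.png',cv2.resize(p[200:350,150:400],None,fx=3.2,fy=3.2))
E
```

```text
(no output)
```

View pics/topz1.png

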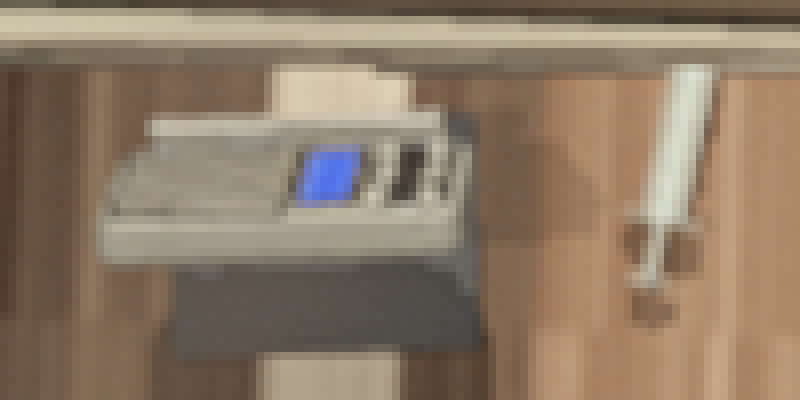

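View pics/topz2.png

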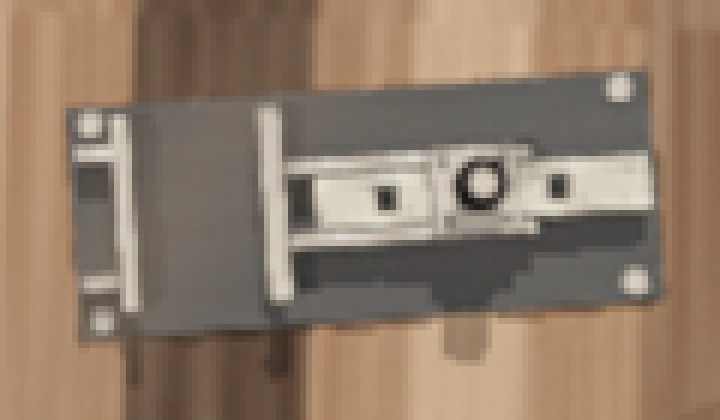

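View pics/scz.png

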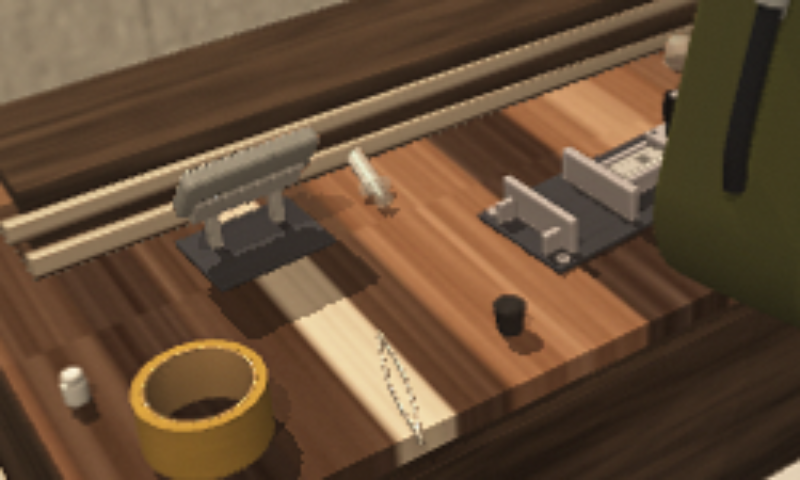

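The scale, holder and bystanders are all identified, and the holder yaw comes out at about +6°. Next I'll bring the wrist camera over the work at yaw 0. First I need a helper that turns a world target into tool-axis rows.

```bash
cat >> h.py <<'E'
def rel(pos,rot):
    """rot: rotation matrix target; prints shift (tool axes) and rotvec deg, from measured pose"""
    s=read_state(); T=T_tool(s)
    d=T[:3,:3].T@(np.array(pos)-T[:3,3]); r=np.degrees(R.from_matrix(T[:3,:3].T@rot).as_rotvec())
    print('t',round(s['clock'],2),'shift',d.round(1),'turn',r.round(2),'rows>=',round(max(np.linalg.norm(d)/41.7,np.linalg.norm(r)/7.16),1)); return d,r
def down(yaw): return R.from_euler('xyz',[-np.pi/2,0,yaw]).as_matrix()
E
python3 - <<'E'
from h import *
rel([460,60,260],down(0))
E
```

```text
t 0.1 shift [-456.7  -46.6  454.4] turn [-4.000e-02 -7.099e+01 -5.000e-02] rows>= 15.5
```

```bash
python3 -m handwheel '[[[-150,-50,150,0,-24,0,1],[-150,-50,150,0,-24,0,1],[-150,-50,150,0,-24,0,1],[-150,-50,150,0,-24,0,1],[-150,-50,150,0,-24,0,1]]]' 30
python3 - <<'E'
from h import *
rel([460,60,260],down(0))
E
```

```text
clock: 0.52
eef_pos: [268.1, -335.7, 261.0]
eef_rot: [-1.57, 0.001, -0.817]
wrist_force: [0.1, -1.3, 0.8]
finger_gap: 94.3
t 0.52 shift [-157.3    1.5  410.7] turn [ -0.06 -46.82  -0.06] rows>= 10.5
```

```bash
python3 -m handwheel '[[[-78,0,195,0,-25,0,1],[-78,0,195,0,-25,0,1],[-78,0,195,0,-25,0,1],[-78,0,195,0,-25,0,1],[-78,0,195,0,-25,0,1]]]'
python3 - <<'E'
from h import *
rel([460,60,260],down(0))
E
```

```text
clock: 0.93
eef_pos: [355.7, -146.6, 261.3]
eef_rot: [-1.57, 0.001, -0.377]
wrist_force: [0.5, 0.2, -0.0]
finger_gap: 94.3
t 0.93 shift [ 21.    1.6 230.4] turn [-7.000e-02 -2.157e+01 -2.000e-02] rows>= 5.5
```

```bash
python3 -m handwheel '[[[21,0,230,0,-21.6,0,1],[21,0,230,0,-21.6,0,1],[21,0,230,0,-21.6,0,1],[21,0,230,0,-21.6,0,1],[21,0,230,0,-21.6,0,1]]]'
python3 -m handwheel '[[[0,0,15,0,0,0,1],[0,0,15,0,0,0,1],[0,0,15,0,0,0,1]]]'
python3 - <<'E'
from h import *
s=read_state(); T=T_tool(s)
p,d=imaging.camera('wrist'); cv2.imwrite('pics/w1.png',p[:,:,::-1]); np.savez('pics/w1.npz',T=T,d=d,p=p); print(s['eef_pos'],s['joints'],s['clock'])
E
```

```text
clock: 1.35
eef_pos: [449.2, 40.0, 261.5]
eef_rot: [-1.57, 0.0, 0.002]
wrist_force: [1.1, -1.0, 0.1]
finger_gap: 93.9
clock: 1.6
eef_pos: [448.9, 55.5, 261.1]
eef_rot: [-1.57, 0.001, 0.004]
wrist_force: [-0.0, -0.3, 0.3]
finger_gap: 94.0
[448.92141143  55.49135209 261.07647132] [4.13520165e-02 4.34554478e-02 1.70949752e+00 1.10473627e-03
 1.38971926e+00 3.71627763e-02] 1.6
```

View pics/w1.png

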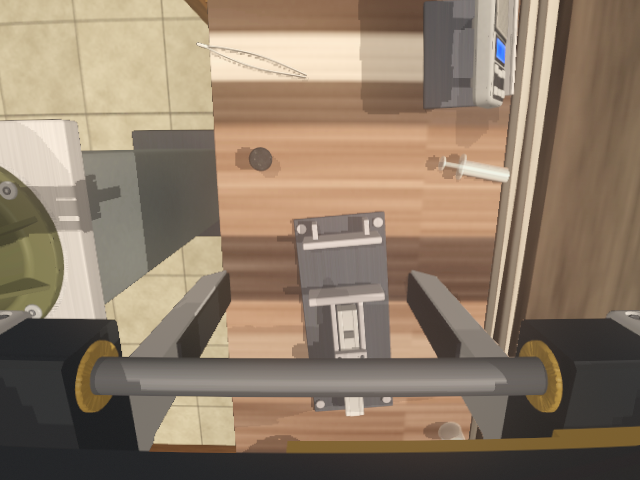

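The wrist view shows the fence at (343,243), the jaw at (346,296), the stopper at (260,158), and the scale and rest partly at the top right. I'll fit the holder from this depth image.

```bash
python3 - <<'E'
from h import *
z=np.load('pics/w1.npz'); P=cloud('wrist',z['d'],z['T']); np.save('pics/w1P.npy',P)
X=P.reshape(-1,3)
def box(lo,hi): 
    m=((X>lo)&(X<hi)).all(1); return X[m]
print('table z',np.nanmedian(P[190:205,280:400,2]), 'plate z',np.nanmedian(P[262:275,320,2]))
for n,lo,hi in [('fence',[380,0,31],[580,60,50]),('jaw',[380,-70,31],[580,0,50])]:
    q=box(lo,hi); c=q.mean(0); u,s,v=np.linalg.svd((q-c)[:,:2],full_matrices=False)
    t=(q-c)[:,:2]@v[0]; n_=(q-c)[:,:2]@v[1]
    print(n,len(q),c.round(1),'dir',v[0].round(3),np.degrees(np.arctan2(v[0][1],v[0][0])).round(2),'len',np.percentile(t,[0,1,99,100]).round(1),'thick',np.percentile(n_,[0,2,98,100]).round(1),'z',np.percentile(q[:,2],[5,50,95]))
    m=cv2.minAreaRect(q[:,:2].astype(np.float32)); print(m)
I=cv2.imread('pics/w1.png'); cv2.imwrite('pics/w1z.png',cv2.resize(I[200:420,270:410],None,fx=3.5*0.77,fy=3.5*.77,interpolation=cv2.INTER_CUBIC))
cv2.imwrite('pics/w1z2.png',cv2.resize(I[0:120,400:530],None,fx=5,fy=5,interpolation=cv2.INTER_CUBIC))
E
```

```text
table z 0.36875908204200414 plate z 5.014495257531792
fence 625 [475.3  22.   37.4] dir [-0.995 -0.096] -174.48 len [-44.4 -43.4  43.6  44.3] thick [-3.5 -3.4  4.5  5.1] z [32.97892559 37.837298   39.46067943]
((475.4420471191406, 21.234485626220703), (88.71436309814453, 8.593811988830566), 5.488547325134277)
jaw 713 [481.3 -46.1  37.2] dir [-0.995 -0.103] -174.11 len [-45.5 -44.2  43.1  44.5] thick [-4.5 -3.9  5.6  6.1] z [32.40432879 37.78134698 39.41694134]
((481.8902282714844, -46.871421813964844), (89.92638397216797, 10.528592109680176), 5.851606369018555)
```

View pics/w1z.png

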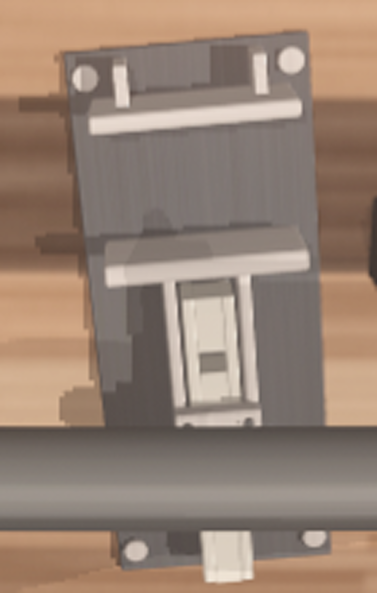

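View pics/w1z2.png

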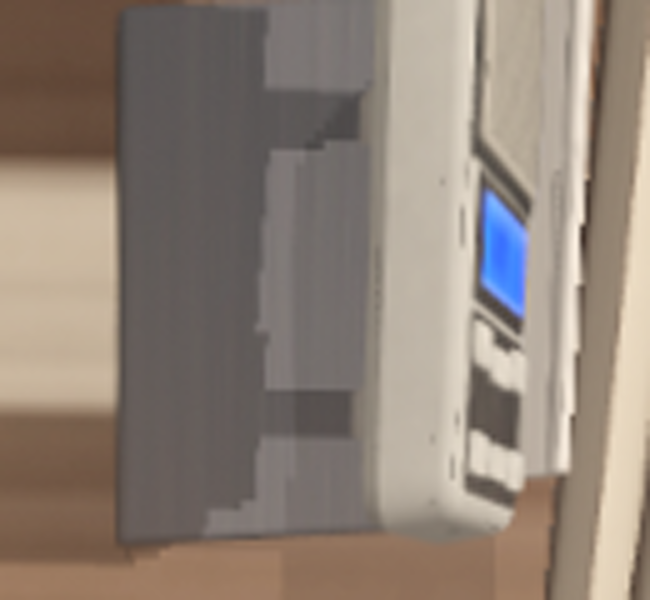

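```bash
cat >> h.py <<'E'
def tilt(yaw,deg=35): return R.from_euler('z',yaw).as_matrix()@R.from_euler('y',-deg,degrees=True).as_matrix()@down(0)
E
python3 - <<'E'
from h import *
print(tilt(0).round(2)); rel([520,222,190],tilt(0))
E
```

```text
[[ 0.82  0.57 -0.  ]
 [ 0.    0.    1.  ]
 [ 0.57 -0.82  0.  ]]
t 1.65 shift [ 71.6  71.4 167. ] turn [ -0.1    0.12 -35.04] rows>= 4.9
```

```bash
python3 -m handwheel '[[[70,70,150,0,0,-35,1],[70,70,167,0,0,-35,1],[70,70,167,0,0,-35,1],[70,70,167,0,0,-35,1],[70,70,167,0,0,-35,1]]]'
python3 -m handwheel '[[[0,0,0,0,0,0,1],[0,0,0,0,0,0,1]]]'
python3 - <<'E'
from h import *
s=read_state(); T=T_tool(s)
p,d=imaging.camera('wrist'); cv2.imwrite('pics/w2.png',p[:,:,::-1]); np.savez('pics/w2.npz',T=T,d=d,p=p); print(s['eef_pos'],s['eef_rot'],s['joints'],s['clock'])
P=cloud('wrist',d,T); np.save('pics/w2P.npy',P)
E
```

```text
clock: 2.07
eef_pos: [517.2, 218.5, 192.4]
eef_rot: [-1.569, -0.597, 0.001]
wrist_force: [1.5, -1.1, -1.1]
finger_gap: 94.1
clock: 2.23
eef_pos: [516.6, 218.0, 191.5]
eef_rot: [-1.571, -0.594, 0.003]
wrist_force: [1.1, -1.1, 0.7]
finger_gap: 93.8
[516.57492288 218.04680862 191.50358335] [-1.57143231 -0.59444006  0.0028735 ] [ 0.44718062  0.10328354  1.924218   -0.43396967  0.6112271   0.7384541 ] 2.2333
```

View pics/w2.png

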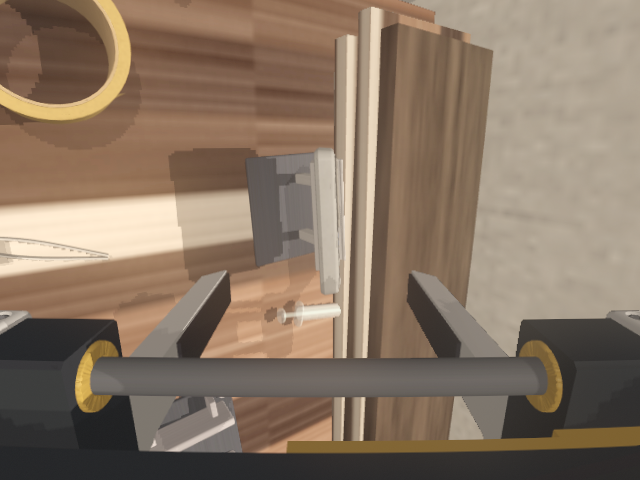

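The scale's upper edge appears as the strip from (325,152) to (330,290). The view looks straight down the plane of the scale. Now I'll fit that edge.

```bash
python3 - <<'E'
from h import *
P=np.load('pics/w2P.npy')
for r in range(145,300,12): print(r,[P[r,c].round(0).tolist() for c in range(312,350,4)])
I=cv2.imread('pics/w2.png'); cv2.imwrite('pics/w2z.png',cv2.resize(I[140:300,280:360],None,fx=3.7,fy=3.7,interpolation=cv2.INTER_CUBIC))
E
```

```text
145 [[638.0, 291.0, -0.0], [642.0, 291.0, 1.0], [648.0, 291.0, 0.0], [653.0, 291.0, 0.0], [658.0, 291.0, 1.0], [664.0, 291.0, 0.0], [665.0, 291.0, 6.0], [665.0, 291.0, 13.0], [665.0, 291.0, 20.0], [669.0, 291.0, 22.0]]
157 [[634.0, 279.0, 6.0], [579.0, 282.0, 96.0], [581.0, 282.0, 98.0], [584.0, 282.0, 100.0], [586.0, 282.0, 103.0], [589.0, 282.0, 103.0], [598.0, 281.0, 97.0], [666.0, 278.0, 12.0], [665.0, 279.0, 21.0], [nan, nan, nan]]
169 [[595.0, 271.0, 66.0], [579.0, 273.0, 97.0], [581.0, 273.0, 98.0], [583.0, 273.0, 101.0], [586.0, 273.0, 102.0], [589.0, 273.0, 103.0], [595.0, 272.0, 101.0], [630.0, 269.0, 60.0], [665.0, 266.0, 21.0], [669.0, 266.0, 23.0]]
181 [[595.0, 260.0, 66.0], [579.0, 263.0, 97.0], [581.0, 263.0, 99.0], [584.0, 263.0, 100.0], [586.0, 263.0, 102.0], [590.0, 263.0, 103.0], [594.0, 263.0, 102.0], [630.0, 258.0, 60.0], [666.0, 253.0, 21.0], [669.0, 253.0, 24.0]]
193 [[595.0, 250.0, 65.0], [579.0, 254.0, 96.0], [582.0, 254.0, 98.0], [583.0, 254.0, 101.0], [587.0, 254.0, 101.0], [589.0, 254.0, 104.0], [593.0, 254.0, 103.0], [632.0, 246.0, 58.0], [665.0, 240.0, 2
[... 1149 characters left out ...]
73.0, 171.0, 22.0]]
265 [[637.0, 157.0, 1.0], [599.0, 182.0, 66.0], [583.0, 194.0, 96.0], [585.0, 194.0, 99.0], [588.0, 194.0, 101.0], [591.0, 194.0, 102.0], [594.0, 193.0, 103.0], [666.0, 156.0, 16.0], [667.0, 158.0, 23.0], [672.0, 157.0, 23.0]]
277 [[638.0, 142.0, -0.0], [642.0, 141.0, 1.0], [583.0, 183.0, 96.0], [586.0, 183.0, 98.0], [588.0, 183.0, 100.0], [591.0, 183.0, 102.0], [595.0, 182.0, 102.0], [602.0, 180.0, 99.0], [667.0, 143.0, 22.0], [673.0, 142.0, 23.0]]
289 [[637.0, 127.0, 1.0], [643.0, 126.0, -0.0], [584.0, 171.0, 95.0], [586.0, 172.0, 98.0], [589.0, 172.0, 100.0], [591.0, 172.0, 102.0], [595.0, 171.0, 102.0], [666.0, 126.0, 16.0], [668.0, 128.0, 22.0], [674.0, 126.0, 22.0]]
```

View pics/w2z.png

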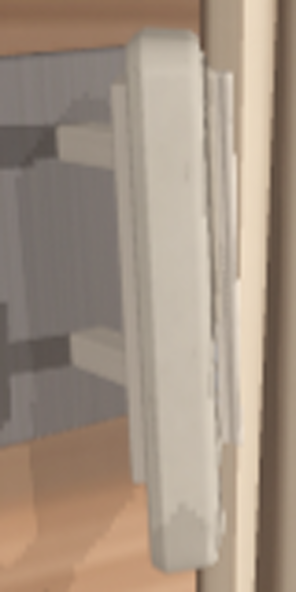

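```bash
python3 - <<'E'
from h import *
P=np.load('pics/w2P.npy')[140:305,305:345].reshape(-1,3)
q=P[(P[:,2]>92)&(P[:,2]<108)&(P[:,0]>572)&(P[:,0]<600)]
c=q.mean(0);u,s,v=np.linalg.svd(q-c,full_matrices=False)
print(len(q),c.round(1),s.round(1));print(v.round(3))
t=(q-c)@v[0];w=(q-c)@v[1]
print('len',t.min(),t.max(),np.percentile(w,[0,1,5,95,99,100]).round(1))
mid=c+v[0]*(t.min()+t.max())/2; print('mid',mid)
d0=v[0]*np.sign(v[0][1]); print('yaw',np.degrees(np.arctan2(-d0[0],d0[1])))
y=np.cross(d0,[0,0,1]);
# normal (edge outward) tilt
n=v[2]*np.sign(v[2][2]); print('n',n,'tilt',np.degrees(np.arctan2(np.hypot(*n[:2]),n[2])))
E
```

```text
3104 [587.  231.6 100.2] [1900.7  285.7   81.8]
[[ 0.051 -0.999  0.   ]
 [ 0.895  0.046  0.444]
 [-0.444 -0.023  0.896]]
len -55.60539483931467 66.28055872283655 [-8.8 -8.5 -7.7  8.5  9.6 10.7]
mid [587.25095278 226.25255794 100.19062524]
yaw 2.9291606875123324
n [-0.44354564 -0.02255209  0.895968  ] tilt 26.36696107630271
```

```bash
python3 - <<'E'
from h import *
M=tilt(np.radians(2.93)); f=np.array([598.2,212.8,85.5])
rel(f-50*M[:,1],M); rel(f,M)
E
```

```text
t 2.28 shift [ 6.3 84.1 -6.2] turn [ 1.61 -2.35 -0.91] rows>= 2.0
t 2.28 shift [  7.  134.1  -4.8] turn [ 1.61 -2.35 -0.91] rows>= 3.2
```

```bash
python3 -m handwheel '[[[6,40,-6,1.6,-2.4,-0.9,0.1],[6,84,-6,1.6,-2.4,-0.9,0.1],[6,84,-6,1.6,-2.4,-0.9,0.1],[6,84,-6,1.6,-2.4,-0.9,0.1],[6,84,-6,1.6,-2.4,-0.9,0.1]]]'
python3 - <<'E'
from h import *
M=tilt(np.radians(2.93)); f=np.array([598.2,212.8,85.5])
rel(f,M)
s=read_state(); T=T_tool(s)
p,d=imaging.camera('wrist'); cv2.imwrite('pics/w3.png',p[:,:,::-1]); np.savez('pics/w3.npz',T=T,d=d,p=p)
P=cloud('wrist',d,T)
for r in range(180,360,15): print(r,[P[r,c].round(0).tolist() for c in range(305,350,6)])
E
```

```text
clock: 2.7
eef_pos: [570.0, 210.4, 128.2]
eef_rot: [-1.572, -0.612, 0.05]
wrist_force: [-0.0, 0.5, 0.3]
finger_gap: 63.9
t 2.7 shift [-1.3 51.2  1. ] turn [ 0.08 -0.05  0.06] rows>= 1.2
180 [[580.0, 264.0, 98.0], [582.0, 264.0, 100.0], [585.0, 265.0, 102.0], [588.0, 265.0, 103.0], [593.0, 265.0, 102.0], [629.0, 261.0, 61.0], [665.0, 259.0, 24.0], [672.0, 259.0, 24.0]]
195 [[580.0, 256.0, 97.0], [583.0, 256.0, 99.0], [585.0, 256.0, 102.0], [589.0, 256.0, 103.0], [593.0, 256.0, 103.0], [631.0, 251.0, 60.0], [668.0, 245.0, 22.0], [673.0, 245.0, 23.0]]
210 [[581.0, 247.0, 97.0], [583.0, 247.0, 99.0], [586.0, 248.0, 101.0], [589.0, 248.0, 103.0], [594.0, 247.0, 103.0], [631.0, 240.0, 61.0], [668.0, 232.0, 23.0], [675.0, 232.0, 22.0]]
225 [[580.0, 239.0, 98.0], [583.0, 239.0, 100.0], [587.0, 239.0, 101.0], [589.0, 239.0, 103.0], [595.0, 238.0, 102.0], [632.0, 228.0, 61.0], [669.0, 219.0, 22.0], [675.0, 219.0, 23.0]]
240 [[581.0, 230.0, 98.0], [584.0, 230.0, 99.0], [587.0, 230.0, 101.0], [590.0, 230.0, 103.0], [594.0, 230.0, 103.0], [632.0, 217.0, 62.0], [669.0, 205.0, 23.0], [675.0, 205.0,
[... 589 characters left out ...]
.0, 192.0, 99.0], [589.0, 192.0, 101.0], [593.0, 192.0, 102.0], [598.0, 190.0, 101.0], [667.0, 148.0, 22.0], [674.0, 147.0, 23.0], [674.0, 149.0, 30.0]]
315 [[584.0, 181.0, 96.0], [587.0, 182.0, 99.0], [590.0, 182.0, 101.0], [593.0, 182.0, 102.0], [599.0, 180.0, 101.0], [667.0, 133.0, 23.0], [674.0, 131.0, 23.0], [673.0, 135.0, 33.0]]
330 [[585.0, 171.0, 95.0], [587.0, 171.0, 98.0], [590.0, 172.0, 101.0], [594.0, 171.0, 102.0], [666.0, 115.0, 16.0], [668.0, 117.0, 23.0], [673.0, 117.0, 26.0], [662.0, 129.0, 47.0]]
345 [[639.0, 106.0, 15.0], [645.0, 105.0, 17.0], [652.0, 103.0, 16.0], [659.0, 101.0, 17.0], [666.0, 100.0, 18.0], [670.0, 100.0, 21.0], [674.0, 102.0, 27.0], [663.0, 114.0, 47.0]]
```

View pics/w3.png

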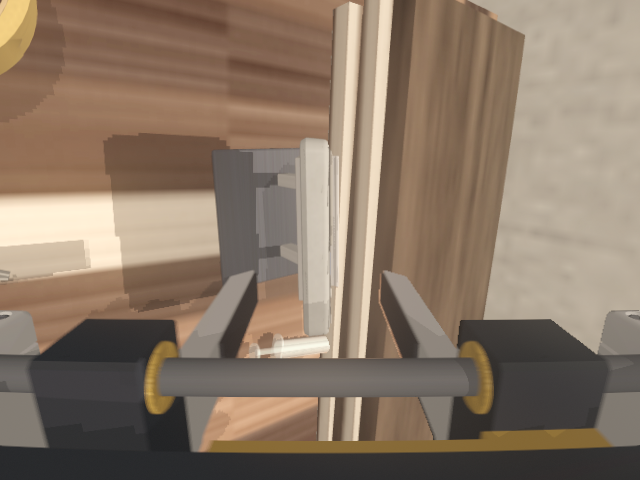

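The edge (columns 301–328) is centred between the fingertips (256/380). I'll go in and close.

```bash
python3 -m handwheel '[[[-1,20,1,0,0,0,0.1],[-1,40,1,0,0,0,0.1],[-1,51,1,0,0,0,0.1],[-1,51,1,0,0,0,0.1]]]'
python3 - <<'E'
from h import *
M=tilt(np.radians(2.93)); f=np.array([598.2,212.8,85.5])
rel(f,M)
E
python3 -m handwheel '[[[0,0,0,0,0,0,-1],[0,0,0,0,0,0,-1],[0,0,0,0,0,0,-1],[0,0,0,0,0,0,-1],[0,0,0,0,0,0,-1]]]' 25
```

```text
clock: 3.08
eef_pos: [598.9, 213.2, 87.8]
eef_rot: [-1.571, -0.615, 0.05]
wrist_force: [0.1, -0.0, -1.0]
finger_gap: 51.4
t 3.08 shift [-1.9  1.4 -0.4] turn [ 0.03 -0.06  0.22] rows>= 0.1
clock: 3.5
eef_pos: [598.9, 213.3, 88.5]
eef_rot: [-1.57, -0.616, 0.05]
wrist_force: [0.2, 0.3, 0.1]
finger_gap: 21.8
```

```bash
python3 -m handwheel '[[[0,0,0,0,0,0,-1],[0,0,0,0,0,0,-1],[0,0,0,0,0,0,-1]]]' 25
python3 - <<'E'
from h import *
M=tilt(np.radians(2.93)); f=np.array([598.2,212.8,85.5])
rel(f,M)
s=read_state(); T=T_tool(s)
p,d=imaging.camera('wrist'); cv2.imwrite('pics/w4.png',p[:,:,::-1]); np.savez('pics/w4.npz',T=T,d=d,p=p)
E
```

```text
clock: 3.75
eef_pos: [598.8, 213.3, 88.5]
eef_rot: [-1.57, -0.615, 0.05]
wrist_force: [-2.4, -0.6, 0.3]
finger_gap: 15.9
t 3.75 shift [-2.2  2.1 -0.5] turn [ 0.02 -0.06  0.26] rows>= 0.1
```

View pics/w4.png

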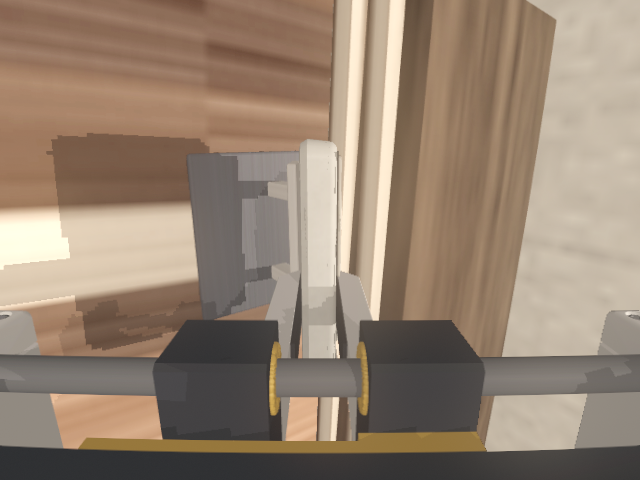

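The gap is 15.9 mm, which is the scale's thickness, so the grip is square. I'll pull it out along its own plane.

```bash
python3 -m handwheel '[[[0,-15,0,0,0,0,-1],[0,-45,0,0,0,0,-1],[0,-85,0,0,0,0,-1],[0,-110,0,0,0,0,-1],[0,-110,0,0,0,0,-1]]]' 30
python3 - <<'E'
from h import *
s=read_state(); T=T_tool(s);print(s['finger_gap'])
p,d=imaging.camera('wrist'); cv2.imwrite('pics/w5.png',p[:,:,::-1]); np.savez('pics/w5.npz',T=T,d=d,p=p)
P=cloud('wrist',d,T)[130:330,285:350].reshape(-1,3)
L=(P-T[:3,3])@T[:3,:3]
q=L[(L[:,1]>-40)&(L[:,1]<0)&(abs(L[:,0])<14)]
print(len(q),np.percentile(q,[0,1,50,99,100],axis=0).round(1))
yaw=np.arctan2(0.0976,0.9952)-np.pi/2; print(yaw)
rel([490,10,180],down(yaw))
E
```

```text
clock: 4.22
eef_pos: [534.9, 210.7, 182.8]
eef_rot: [-1.568, -0.621, 0.049]
wrist_force: [-0.2, 0.0, -0.6]
finger_gap: 16.1
16.10868430835641
8459 [[-14.  -40.  -15.7]
 [-12.9 -37.4 -11.4]
 [  0.4 -16.3  30. ]
 [ 12.4  -5.9  73.5]
 [ 14.   -0.   74.8]]
-1.473038195781147
t 4.27 shift [ -45.3  -32.  -198. ] turn [-27.03  84.23  28.18] rows>= 13.0
```

View pics/w5.png

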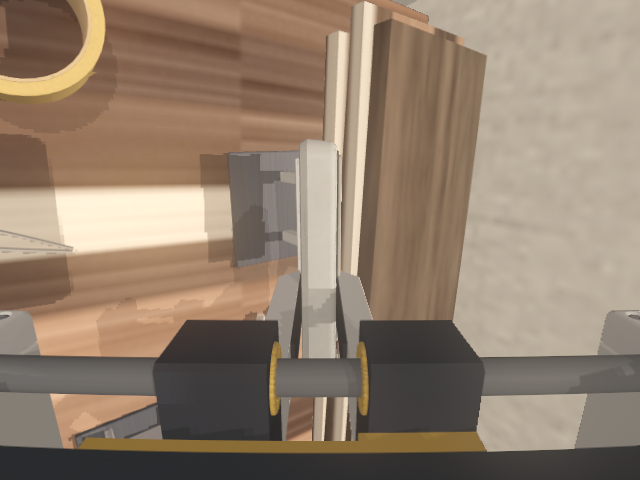

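Scale held: its edge is at tool y≈-16 and its centre at tool z≈+13. Next I'll carry it to above the holder and turn it upright.

```bash
python3 -m handwheel '[[[-17,-12,-76,-10.4,32.4,10.8,-1],[-17,-12,-76,-10.4,32.4,10.8,-1],[-17,-12,-76,-10.4,32.4,10.8,-1],[-17,-12,-76,-10.4,32.4,10.8,-1],[-17,-12,-76,-10.4,32.4,10.8,-1]]]'
python3 - <<'E'
from h import *
rel([463.4,6.3,140],down(-1.473)); print(read_state()['joints'].round(2))
E
```

```text
clock: 4.68
eef_pos: [518.7, 132.8, 179.1]
eef_rot: [-1.444, -0.383, -0.587]
wrist_force: [0.2, -0.3, -1.0]
finger_gap: 16.4
t 4.68 shift [   7.7   27.7 -140.6] turn [-16.45  51.43  17.29] rows>= 7.9
[ 0.28  0.13  1.86 -0.28  0.82  1.  ]
```

```bash
python3 -m handwheel '[[[5,10,-90,-10,32,10.8,-1],[5,10,-90,-10,32,10.8,-1],[5,10,-90,-10,32,10.8,-1],[5,10,-90,-10,32,10.8,-1],[5,10,-90,-10,32,10.8,-1]]]'
python3 - <<'E'
from h import *
rel([463.4,6.3,130],down(-1.473)); print(read_state()['joints'].round(2))
E
```

```text
clock: 5.1
eef_pos: [480.4, 51.6, 159.8]
eef_rot: [-1.483, -0.126, -1.145]
wrist_force: [0.6, -0.4, -0.5]
finger_gap: 16.3
t 5.1 shift [ 30.2  30.7 -37. ] turn [-6.18 19.06  6.32] rows>= 2.9
[ 0.08  0.14  1.86 -0.1   1.02  1.27]
```

```bash
python3 -m handwheel '[[[30,30,-37,-6.2,19.1,6.3,-1],[30,30,-37,-6.2,19.1,6.3,-1],[30,30,-37,-6.2,19.1,6.3,-1],[30,30,-37,-6.2,19.1,6.3,-1],[30,30,-37,-6.2,19.1,6.3,-1]]]'
python3 - <<'E'
from h import *
rel([463.4,6.3,130],down(-1.473))
s=read_state(); T=T_tool(s);print(s['finger_gap'])
p,d=imaging.camera('wrist'); cv2.imwrite('pics/w6.png',p[:,:,::-1]); np.savez('pics/w6.npz',T=T,d=d,p=p)
P=cloud('wrist',d,T)
X=P.reshape(-1,3)
for n,lo,hi in [('fence',[380,0,31],[580,60,45]),('jaw',[380,-70,31],[580,0,45])]:
    m=((X>lo)&(X<hi)).all(1);q=X[m]
    print(n,len(q),cv2.minAreaRect(q[:,:2].astype(np.float32)) if len(q)>5 else '')
E
```

```text
clock: 5.52
eef_pos: [463.5, 5.9, 129.5]
eef_rot: [-1.572, -0.001, -1.472]
wrist_force: [-0.3, 0.4, -1.5]
finger_gap: 16.3
t 5.52 shift [-0.4 -0.5 -0.1] turn [0.05 0.07 0.08] rows>= 0.0
16.32081387539745
fence 660 ((480.44805908203125, 23.204519271850586), (78.70117950439453, 4.935507297515869), 5.5242919921875)
jaw 1716 ((481.61334228515625, -47.54591369628906), (89.8849105834961, 10.512860298156738), 5.5322370529174805)
```

View pics/w6.png

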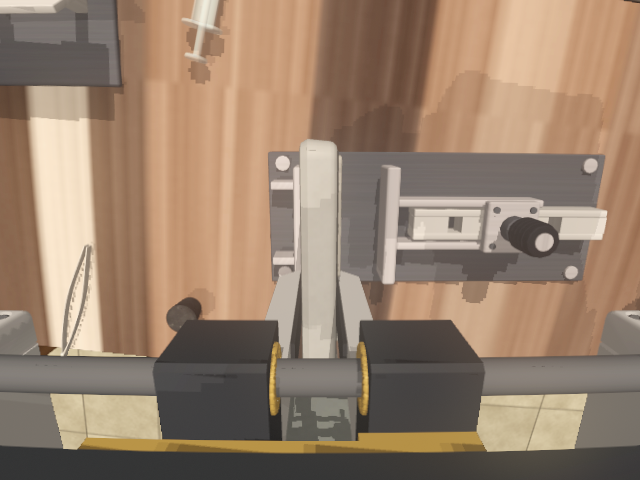

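The scale hangs upright (columns 301–340) just right of the fence, with the jaw at (390,225) and the knob at (540,240). I'll check the knob and the in-hand scale pose.

```bash
python3 - <<'E'
from h import *
z=np.load('pics/w6.npz'); T=z['T']; P=cloud('wrist',z['d'],T)
K=P[215:262,500:565].reshape(-1,3); q=K[(K[:,2]>72)&(K[:,2]<80)]
print('knobtop',len(q),cv2.minEnclosingCircle(q[:,:2].astype(np.float32)),np.median(q[:,2]))
X=P[140:320,290:350].reshape(-1,3); L=(X-T[:3,3])@T[:3,:3]
q=L[(L[:,1]>-25)&(L[:,1]<-8)&(abs(L[:,0])<14)]
print(np.percentile(q,[0,2,50,98,100],axis=0).round(1))
c=q.mean(0);u,s,v=np.linalg.svd(q-c,full_matrices=False);print(v.round(3))
E
```

```text
knobtop 929 ((490.7444152832031, -138.6067352294922), 11.857674598693848) 76.06689683580342
[[-12.8 -24.9  -8. ]
 [ -7.9 -19.1  -4.8]
 [  1.3 -16.2  36. ]
 [ 10.6 -11.1  72.8]
 [ 14.   -8.   74.8]]
[[ 0.003  0.012  1.   ]
 [-0.992 -0.123  0.004]
 [-0.123  0.992 -0.012]]
```

Knob measured at (490.7,-138.6,76), matching the prediction. Now I'll lower the scale.

```bash
python3 -m handwheel '[[[0,30,0,0,0,0,-1],[0,55,0,0,0,0,-1],[0,70,0,0,0,0,-1],[0,74,0,0,0,0,-1],[0,74,0,0,0,0,-1]]]'
python3 - <<'E'
from h import *
rel([463.4,6.3,51],down(-1.473))
E
```

```text
clock: 5.98
eef_pos: [463.0, 6.8, 55.3]
eef_rot: [-1.572, -0.002, -1.467]
wrist_force: [0.7, 0.2, -1.2]
finger_gap: 16.0
t 5.98 shift [0.5 4.3 0.4] turn [0.06 0.33 0.12] rows>= 0.1
```

```bash
python3 -m handwheel '[[[0,2,0,0,0,0,-1],[0,3,0,0,0,0,-1],[0,3,0,0,0,0,-1]]]'
python3 -m handwheel '[[[0,1.5,0,0,0,0,-1],[0,1.5,0,0,0,0,-1],[0,1.5,0,0,0,0,-1]]]'
```

```text
clock: 6.23
eef_pos: [463.3, 6.9, 52.9]
eef_rot: [-1.571, -0.002, -1.466]
wrist_force: [-0.9, -0.1, -2.1]
finger_gap: 16.2
clock: 6.48
eef_pos: [463.5, 6.8, 51.7]
eef_rot: [-1.57, -0.003, -1.466]
wrist_force: [0.4, 0.2, -1.3]
finger_gap: 16.5
```

```bash
python3 -m handwheel '[[[0,1.5,0,0,0,0,-1],[0,1.5,0,0,0,0,-1],[0,1.5,0,0,0,0,-1]]]'
python3 -m handwheel '[[[0,1.5,0,0,0,0,-1],[0,1.5,0,0,0,0,-1],[0,1.5,0,0,0,0,-1]]]'
```

```text
clock: 6.73
eef_pos: [463.8, 6.8, 50.5]
eef_rot: [-1.569, -0.003, -1.466]
wrist_force: [0.4, 0.3, 4.0]
finger_gap: 16.0
clock: 6.98
eef_pos: [464.2, 6.7, 50.3]
eef_rot: [-1.568, -0.003, -1.466]
wrist_force: [-8.3, -0.6, 21.0]
finger_gap: 16.1
```

The scale has touched down at about TCP z 50.4. I'll take the load off and open.

```bash
python3 -m handwheel '[[[0,-1,0,0,0,0,-1],[0,-1,0,0,0,0,-1]]]' 10
python3 -m handwheel '[[[0,0,0,0,0,0,-0.5],[0,0,0,0,0,0,-0.4],[0,0,0,0,0,0,-0.2],[0,0,0,0,0,0,-0.2]]]' 
python3 -m handwheel '[[[0,0,0,0,0,0,-0.2],[0,-10,0,0,0,0,-0.2],[0,-40,0,0,0,0,-0.1],[0,-70,0,0,0,0,-0.1],[0,-80,0,0,0,0,-0.1]]]'
python3 - <<'E'
from h import *
s=read_state(); T=T_tool(s);print(s['finger_gap'],s['eef_pos'])
p,d=imaging.camera('wrist'); cv2.imwrite('pics/w7.png',p[:,:,::-1]); np.savez('pics/w7.npz',T=T,d=d,p=p)
E
```

```text
clock: 7.15
eef_pos: [464.2, 6.7, 51.4]
eef_rot: [-1.568, -0.003, -1.466]
wrist_force: [0.1, -0.1, -2.1]
finger_gap: 16.5
clock: 7.48
eef_pos: [464.2, 6.7, 51.3]
eef_rot: [-1.568, -0.003, -1.466]
wrist_force: [0.6, 0.4, -0.9]
finger_gap: 36.5
clock: 7.9
eef_pos: [465.3, 6.9, 135.6]
eef_rot: [-1.563, -0.004, -1.466]
wrist_force: [0.8, 0.0, 0.5]
finger_gap: 41.9
41.89378433278719 [465.26189676   6.86979199 135.64904932]
```

View pics/w7.png

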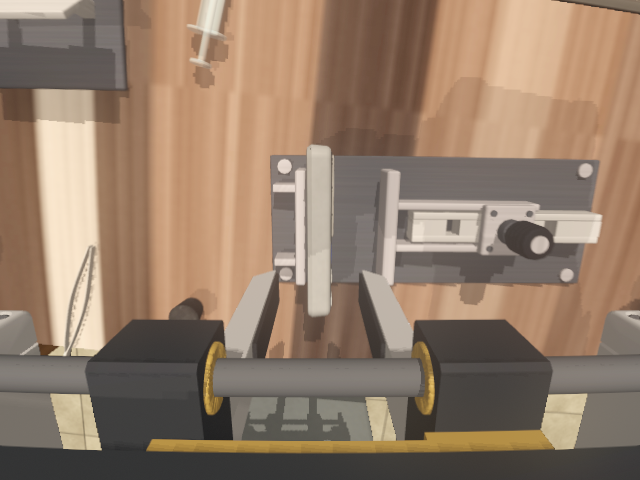

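The scale is standing on its own by the fence, with its top edge along columns 307–331 and rows 147–315. I'll check it numerically and work out the knob approach.

```bash
python3 - <<'E'
from h import *
z=np.load('pics/w7.npz'); T=z['T']; P=cloud('wrist',z['d'],T)
a=0.0972; u=np.array([-np.sin(a),np.cos(a)]); w=np.array([np.cos(a),np.sin(a)])
k=np.array([490.7,-138.6]); o=np.array([478.65,-12.8])-59.5*u; print('o',o,'knob in holder',(k-o)@w,(k-o)@u)
X=P[140:325,295:345].reshape(-1,3); q=X[(X[:,2]>61)&(X[:,2]<80)]
H=np.c_[(q[:,:2]-o)@w,(q[:,:2]-o)@u,q[:,2]]
print(len(H),np.percentile(H,[0,2,50,98,100],axis=0).round(1))
c=H.mean(0);_,_,v=np.linalg.svd(H-c,full_matrices=False);print(v.round(3))
for y0 in(-0.05,): pass
rel([490.7,-138.6,140],down(-1.473)); rel([490.7,-138.6,54],down(-1.473))
E
```

```text
o [484.42429753 -72.01914798] knob in holder -0.21539320684407817 -66.87561515484877
4228 [[-59.4  69.5  61. ]
 [-53.9  70.4  62. ]
 [  9.2  79.1  66.4]
 [ 59.4  87.5  68.2]
 [ 62.   88.3  69.2]]
[[-1.    -0.002  0.004]
 [-0.001  0.992  0.125]
 [ 0.005 -0.125  0.992]]
t 7.95 shift [147.3  -3.6   9.9] turn [-0.5   0.39  0.22] rows>= 3.5
t 7.95 shift [147.   82.4   9.1] turn [-0.5   0.39  0.22] rows>= 4.0
```

Scale in the holder frame: x centre ≈ +1, y ≈ 79, top at 67 mm, upright. Moving to the knob.

```bash
python3 -m handwheel '[[[40,-4,9,-0.5,0.4,0.2,-0.1],[80,-4,9,-0.5,0.4,0.2,-0.1],[120,-4,9,-0.5,0.4,0.2,-0.1],[147,-4,9,-0.5,0.4,0.2,-0.1],[147,-4,9,-0.5,0.4,0.2,-0.1]]]'
python3 - <<'E'
from h import *
rel([490.7,-138.6,54],down(-1.473))
E
```

```text
clock: 8.37
eef_pos: [489.6, -142.3, 139.7]
eef_rot: [-1.572, -0.001, -1.477]
wrist_force: [0.6, 0.7, 0.1]
finger_gap: 42.4
t 8.37 shift [-3.7 85.7  1.5] turn [ 0.04 -0.22  0.04] rows>= 2.1
```

```bash
python3 -m handwheel '[[[-3.7,25,1.5,0,0,0,-0.1],[-3.7,50,1.5,0,0,0,-0.1],[-3.7,72,1.5,0,0,0,-0.1],[-3.7,85,1.5,0,0,0,-0.1],[-3.7,85,1.5,0,0,0,-0.1]]]'
python3 - <<'E'
from h import *
rel([490.7,-138.6,54],down(-1.473))
s=read_state(); T=T_tool(s)
p,d=imaging.camera('wrist'); cv2.imwrite('pics/w8.png',p[:,:,::-1])
E
```

```text
clock: 8.78
eef_pos: [489.0, -137.5, 51.6]
eef_rot: [-1.576, 0.002, -1.477]
wrist_force: [-0.2, -0.0, 0.3]
finger_gap: 42.5
t 8.78 shift [ 1.3 -2.4  1.6] turn [ 0.32 -0.21 -0.1 ] rows>= 0.1
```

View pics/w8.png

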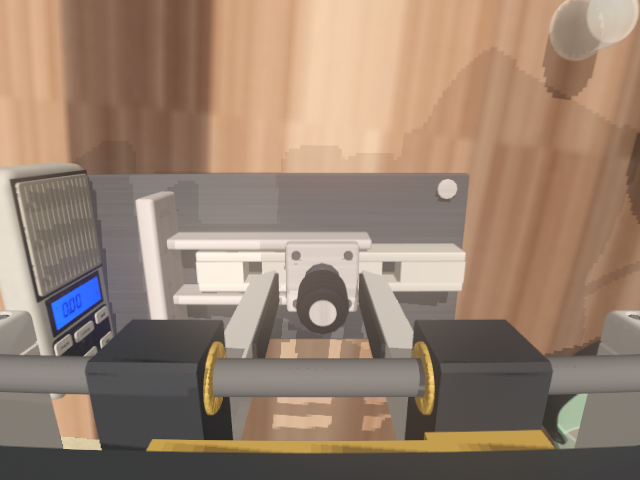

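The knob at (322,300) sits between the fingertips, and the scale is still standing at the left. Closing on the knob.

```bash
python3 -m handwheel '[[[1,-2,1.6,0.3,0,0,-0.2],[1,-2,1.6,0.3,0,0,-1],[1,-2,1.6,0.3,0,0,-1],[1,-2,1.6,0.3,0,0,-1],[1,-2,1.6,0.3,0,0,-1]]]' 30
python3 -m handwheel '[[[0,0,0,0,0,0,-1],[0,0,0,0,0,0,-1],[0,0,0,0,0,0,-1]]]' 40
```

```text
clock: 9.25
eef_pos: [492.0, -138.8, 56.2]
eef_rot: [-1.568, 0.0, -1.477]
wrist_force: [-1.0, 0.8, 5.3]
finger_gap: 22.4
clock: 9.5
eef_pos: [492.0, -138.7, 56.2]
eef_rot: [-1.568, 0.0, -1.477]
wrist_force: [-0.0, -0.6, 0.2]
finger_gap: 22.7
```

Knob gripped (gap 22.7). Pulling up 13 mm.

```bash
python3 -m handwheel '[[[0,-4,0,0,0,0,-1],[0,-8,0,0,0,0,-1],[0,-12,0,0,0,0,-1],[0,-13,0,0,0,0,-1],[0,-13,0,0,0,0,-1]]]'
python3 - <<'E'
from h import *
s=read_state(); T=T_tool(s); print(s['eef_pos'],s['wrist_force'])
p,d=imaging.camera('wrist'); cv2.imwrite('pics/w9.png',p[:,:,::-1])
P=cloud('wrist',d,T)
K=P[280:330,285:360].reshape(-1,3); q=K[(K[:,2]>70)&(K[:,2]<100)&(abs(K[:,1]+139)<15)]; 
h,e=np.histogram(q[:,2],bins=range(70,101)); print(dict(zip(e,h)))
E
```

```text
clock: 9.92
eef_pos: [491.8, -138.7, 69.3]
eef_rot: [-1.568, 0.0, -1.477]
wrist_force: [1.8, 0.3, -7.4]
finger_gap: 22.5
[ 491.80889781 -138.68849792   69.33529307] [ 1.81772831  0.27530589 -7.3663087 ]
{np.int64(70): np.int64(0), np.int64(71): np.int64(8), np.int64(72): np.int64(23), np.int64(73): np.int64(55), np.int64(74): np.int64(29), np.int64(75): np.int64(11), np.int64(76): np.int64(17), np.int64(77): np.int64(43), np.int64(78): np.int64(89), np.int64(79): np.int64(54), np.int64(80): np.int64(25), np.int64(81): np.int64(36), np.int64(82): np.int64(51), np.int64(83): np.int64(111), np.int64(84): np.int64(88), np.int64(85): np.int64(67), np.int64(86): np.int64(57), np.int64(87): np.int64(111), np.int64(88): np.int64(436), np.int64(89): np.int64(770), np.int64(90): np.int64(390), np.int64(91): np.int64(82), np.int64(92): np.int64(19), np.int64(93): np.int64(17), np.int64(94): np.int64(37), np.int64(95): np.int64(26), np.int64(96): np.int64(35), np.int64(97): np.int64(33), np.int64(98): np.int64(23), np.int64(99): np.int64(20)}
```

View pics/w9.png

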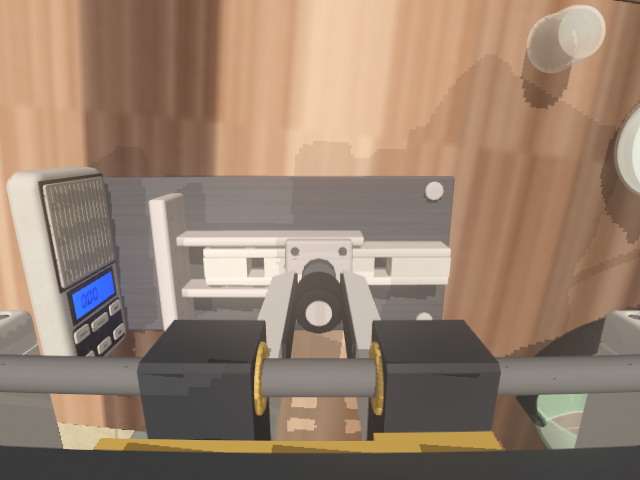

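Knob top is at 89 mm, so the lift is 13 mm and the pin is clear. Force is -7.4 N, as the spring should give. Now I'll slide.

```bash
python3 - <<'E'
from h import *
p=read_state()['eef_pos']; a=0.0972
rel(p+np.array([-np.sin(a),np.cos(a),0])*40,T_tool()[:3,:3])
E
```

```text
t 9.97 shift [-40.    0.   -0.1] turn [0. 0. 0.] rows>= 1.0
```

```bash
python3 -m handwheel '[[[-5,0,0,0,0,0,-1],[-12,0,0,0,0,0,-1],[-19,0,0,0,0,0,-1],[-26,0,0,0,0,0,-1],[-32,0,0,0,0,0,-1]]]'
python3 - <<'E'
from h import *
s=read_state();a=0.0972
rel(np.array([491.8,-138.7,69.3])+np.array([-np.sin(a),np.cos(a),0])*40,T_tool()[:3,:3])
print(s['wrist_force'],s['finger_gap'])
E
```

```text
clock: 10.38
eef_pos: [488.7, -105.9, 69.1]
eef_rot: [-1.568, 0.0, -1.476]
wrist_force: [2.3, -2.2, -8.3]
finger_gap: 22.5
t 10.38 shift [-7.  -0.2 -0.1] turn [0. 0. 0.] rows>= 0.2
[ 2.32502932 -2.23618788 -8.32191083] 22.526442029482453
```

```bash
python3 -m handwheel '[[[-3.5,0,0,0,0,0,-1],[-7,0,0,0,0,0,-1],[-7,0,0,0,0,0,-1],[-7,0,0,0,0,0,-1]]]'
python3 - <<'E'
from h import *
s=read_state();a=0.0972
rel(np.array([491.8,-138.7,69.3])+np.array([-np.sin(a),np.cos(a),0])*40,T_tool()[:3,:3])
print(s['wrist_force'],s['finger_gap'])
T=T_tool(s)
p,d=imaging.camera('wrist'); cv2.imwrite('pics/w10.png',p[:,:,::-1])
P=cloud('wrist',d,T); o=np.array([484.42,-72.02]); u=np.array([-np.sin(a),np.cos(a)]);w=np.array([np.cos(a),np.sin(a)])
X=P.reshape(-1,3); H=np.c_[(X[:,:2]-o)@w,(X[:,:2]-o)@u,X[:,2]]
q=H[(H[:,2]>35)&(H[:,2]<40)&(H[:,1]>40)&(H[:,1]<75)&(H[:,0]>15)&(H[:,0]<50)]; print('jaw',len(q),np.percentile(q,[2,50,98],axis=0).round(1))
E
```

```text
clock: 10.72
eef_pos: [487.9, -98.5, 69.1]
eef_rot: [-1.568, 0.001, -1.476]
wrist_force: [2.2, 1.5, -7.8]
finger_gap: 22.3
t 10.72 shift [ 0.4 -0.2 -0.1] turn [0. 0. 0.] rows>= 0.0
[ 2.16209193  1.49705562 -7.76191591] 22.318521789506132
jaw 1044 [[15.6 60.  35.5]
 [30.7 64.8 38.2]
 [46.7 70.2 39.8]]
```

View pics/w10.png

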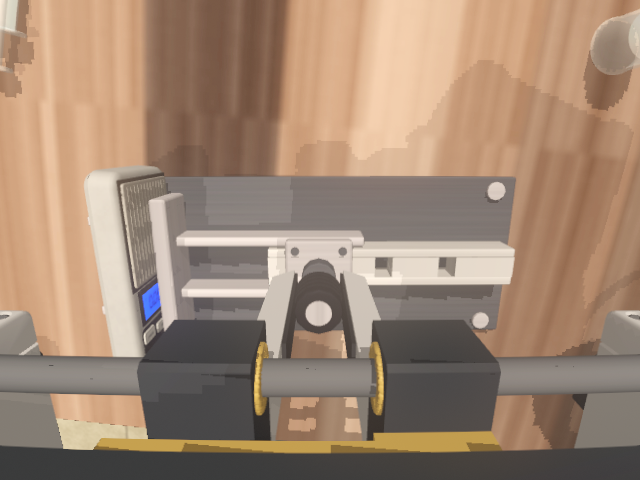

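The jaw face is at holder y ≈ 70, next to the upright scale, and the other two holes are exposed. Lowering the pin.

```bash
python3 -m handwheel '[[[0.3,4,0,0,0,0,-1],[0.3,8,0,0,0,0,-1],[0.3,11,0,0,0,0,-1],[0.3,13,0,0,0,0,-1],[0.3,13,0,0,0,0,-1]]]'
python3 - <<'E'
from h import *
s=read_state();a=0.0972; print(s['wrist_force'],s['finger_gap'])
T=T_tool(s)
p,d=imaging.camera('wrist'); cv2.imwrite('pics/w11.png',p[:,:,::-1]); np.savez('pics/w11.npz',T=T,d=d)
P=cloud('wrist',d,T); o=np.array([484.42,-72.02]); u=np.array([-np.sin(a),np.cos(a)]);w=np.array([np.cos(a),np.sin(a)])
X=P.reshape(-1,3); H=np.c_[(X[:,:2]-o)@w,(X[:,:2]-o)@u,X[:,2]]
q=H[(H[:,2]>35)&(H[:,2]<40)&(H[:,1]>40)&(H[:,1]<75)&(H[:,0]>15)&(H[:,0]<50)]; print('jaw',len(q),np.percentile(q,[2,50,98],axis=0).round(1))
K=H[(abs(H[:,0])<7)&(abs(H[:,1]+27.5)<6)&(H[:,2]>65)&(H[:,2]<100)]; print('knob top',len(K),np.median(K,axis=0))
S=H[(H[:,2]>60)&(H[:,2]<75)&(H[:,1]>60)&(H[:,1]<95)]; print('scale',len(S),np.percentile(S,[2,50,98],axis=0).round(1))
E
```

```text
clock: 11.18
eef_pos: [488.1, -99.2, 56.3]
eef_rot: [-1.568, 0.0, -1.476]
wrist_force: [-0.4, 0.8, -1.0]
finger_gap: 22.2
[-0.44588564  0.75902208 -1.01226072] 22.242507470366284
jaw 1235 [[15.6 59.2 35.3]
 [31.1 64.3 38.1]
 [46.9 70.1 39.7]]
knob top 746 [  0.51529645 -27.52074873  76.95340042]
scale 7696 [[-32.6  69.5  60.6]
 [ 19.8  76.6  66.3]
 [ 59.8  86.8  68.2]]
```

View pics/w11.png

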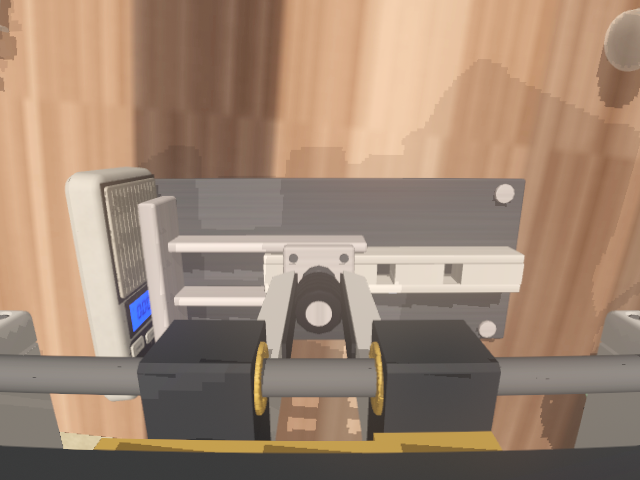

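The knob top is at about 77 mm, so it is down within a millimetre. I'll press slightly to make sure it is fully home.

```bash
python3 -m handwheel '[[[0,1,0,0,0,0,-1],[0,1,0,0,0,0,-1],[0,1,0,0,0,0,-1]]]'
python3 -m handwheel '[[[0,0.5,0,0,0,0,-1],[0,0.5,0,0,0,0,-1],[0,0.5,0,0,0,0,-1]]]'
python3 - <<'E'
from h import *
a=0.0972
s=read_state();T=T_tool(s)
p,d=imaging.camera('wrist')
P=cloud('wrist',d,T); o=np.array([484.42,-72.02]); u=np.array([-np.sin(a),np.cos(a)]);w=np.array([np.cos(a),np.sin(a)])
X=P.reshape(-1,3); H=np.c_[(X[:,:2]-o)@w,(X[:,:2]-o)@u,X[:,2]]
K=H[(abs(H[:,0])<7)&(abs(H[:,1]+27.5)<6)&(H[:,2]>65)&(H[:,2]<100)]; print('knob top',len(K),np.median(K,axis=0))
p,d=imaging.camera('top'); cv2.imwrite('pics/top1.png',cv2.resize(p[160:300,150:480,::-1],None,fx=2.4,fy=2.4))
E
```

```text
clock: 11.48
eef_pos: [488.4, -99.6, 56.1]
eef_rot: [-1.567, -0.0, -1.476]
wrist_force: [-4.3, 0.7, 10.3]
finger_gap: 22.3
clock: 11.73
eef_pos: [488.4, -99.7, 56.2]
eef_rot: [-1.567, -0.001, -1.476]
wrist_force: [-4.3, 1.2, 7.1]
finger_gap: 21.8
knob top 747 [  0.53295979 -27.55901844  76.85372085]
```

View pics/top1.png

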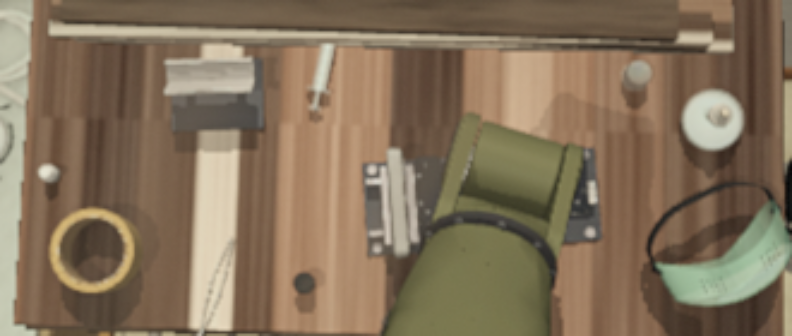

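Pressing gave a solid stop: 7–10 N of reaction with no further travel. The top view shows the scale standing in the holder and the bystanders unmoved. Handing in.

```bash
python3 -c "
from cell import order,read_state
s=read_state();print(s['clock'],s['wrist_force'],s['finger_gap']);print(order.sign_off())"
```

```text
11.8333 [-4.33343712  1.61775975  7.05010848] 22.074013135410098
the job is handed in; nothing more can be done
None
```

The pocket scale is standing on its long edge in the holder, closed in by the jaw, with the pin down in the next hole. I handed in at 11.8 s with the knob still gripped; sign-off gives no verdict.

**What I did:**
1. Pinched the scale by its overhanging edge and stood it upright next to the fence.
2. Let it go and backed the gripper off.
3. Pulled the knob up 13 mm and slid the section 40 mm toward the fence.
4. Lowered the pin and pressed lightly until it hit a solid stop, with 7–10 N pushing back.

**Last checks:**
- **Jaw:** its face is at holder y ≈ 70 mm, which matches the 20 mm gap to the fence.
- **Knob:** it is at y ≈ −27.5 mm, right over the hole, and its top reads about 77 mm. Fully down should be 76 mm, so it is home to within about 1 mm.
- **Scale:** it is upright at y about 78–79 mm, with its top at 67 mm. The centring of about +1 mm along the fence was measured before the jaw closed. The gripper hid part of the scale afterwards, so I could not measure that again.
- **Bystanders:** the lamp, tape roll and stopper look unmoved in the last top view, though I did not measure them.

**One mismatch:** the finger opening on the knob read about 22 mm against its stated 24 mm diameter. The grip still held firmly through the whole pull and slide.

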